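# Offer up the faceplate to the clamped turning blank

## Robot

A 6-joint arm with a two-finger parallel gripper is mounted at the origin on the work surface. World frame = base frame: x ahead of the robot, y to its left, z up, the work surface at z = 0. Lengths are in mm, angles in rad, forces in N, time in s.
With the tool pointing down it reaches from about 375 to 975 mm from the base axis. Payload 3.8 kg.
Tool frame: the origin (TCP) lies midway between the tips of the shut fingers; the grasp point (between the pads) lies 19 mm behind it (arm.pinch_z is the distance from the TCP to the grasp point, in mm); z points along the fingers, y is the line along which they close (so a half turn about z gives the same grasp; the last joint's range is limited). The gripper opens to 85 mm and grips with 20 to 120 N. Pads are 22 mm wide; open, the fingers measure 114 mm over their backs; the gripper's body (76 mm by 85 mm) begins 54 mm behind the grasp point. The pads swing forward as they close: fully open they stand 13 mm farther back than shut.
Start: joints at [1.16, 0.264, 1.604, -0, 1.274, -0.037], TCP at [246.477, 628.384, 193.18] pointing down, gripper open.
Joint ranges: [-2.63, 2.63], [-0.94, 2.18], [0.31, 2.57], [-1.31, 4.45], [0, 2.66], [-2.55, 2.55]. Speed limits (rad/s): [2.57, 2.57, 3.14, 3.14, 3.14, 3.14].

## Interface

Orientations are given as a rotation vector (axis times angle).
In Python, from station import arm gives the robot as it stands.
- The arm moves only by the tool jog_arm, never from a script. Its argument "moves" is a list of rows, each a list of 3 entries, a list of its own where there are three numbers: the shift along the tool's x, y, z scaled (see below), then the turn, a rotation vector about the tool's x, y, z scaled (see below), then the opening, from -1 (shut) to 1 (fully open). A call has 1 to 10 rows; each row shifts and turns the commanded pose from where the row before left it, along the tool's axes as they then stand; what a row does not reach is not made up. The controller multiplies each number of a shift by 0.025 m and each number of a turn by 0.15 rad. A row lasts 1/10 s, in which the tool goes at most 50 mm and 8.59 degrees, less where a joint would pass 70% of its speed; a pose out of reach is approached as far as the arm can. A call with a number of a shift or a turn outside -1 to 1 is refused whole. A call with a gripper value outside its range is refused whole. The fingers move at their own pace and stop on an object; the grip force is fixed at half the most. Time passes only in rows, so rows that do not move let the fingers close. It gives the time, the measured TCP pose, the force, the opening and the grip force at its end, in the units of the state.
- arm.observe(): the state, without advancing time (a new reading comes with each control period).
- arm.capture(name): name is "scene" or "top"; returns (picture, depth): 420x560x3 uint8, red, green, blue; 420x560 float32, mm along the optical axis (not along the pixel's ray), 0 where there is no reading.
- arm.get_calibration(name): a dict with "fx", "fy", "cx", "cy" (pixels), "R" (3x3) and "t" (3): a world point X has camera coordinates R X + t. Camera axes: x right, y down, z forward; pixel columns grow to the right and rows downward; lengths in mm; the calibration is good to about 2 mm. A picture is of the moment at which its call begins. get_calibration takes no time and is no camera call.
- arm.sign_off(): hands the job in; it is judged then, once.
Trained networks look in the newest picture that a camera, given by its name, has taken for a name from the list of things; names that differ only in an ending like _2 or _b are one class to them, and where a whole thing is asked for, a point or a joint stands for the part that bears it (a point fixed in the world has none). Each returns a list of dicts, best first, with "score" (0 to 1); they miss things now and then, are a little off and sometimes report something else, mostly with a low value. They report only what shows in the picture. A call takes as long as a camera call. They do not tell look-alikes from the thing itself.
- arm.outline_of(camera, thing): "pixels" (420x560 bool, what is visible of it) and "location" ([column, row] in pixels, amid what is visible of it).
The state is a dict: "clock": time; "qpos": joint angles; "qd": joint speeds; "joint_torque": joint torques, N m; "position": TCP position; "tool_rot": TCP orientation; "ft_force": force on the tool from outside, world axes, zero at the start; "ft_torque": the same for the moment, N m; "opening": finger opening in mm; "grip_force": force on a finger pad.
Only numpy, scipy, OpenCV 4.12 (cv2) and the standard library are available. Lean on these libraries where they do the work, as an engineer would, in place of code of your own. Each camera call takes 0.05 s, during which the arm holds its last target. There are 200 camera calls.

## Task

The round wooden blank lies loosely in the clamping jig: slide the stop up until it presses the blank right home into the vee, then turn its black clamp knob clockwise as far as it goes to lock the stop. Next take the larger faceplate, the one with four holes, and hold it level over the blank, hovering about 1 cm clear of the wood, with every hole lined up over one of the four threaded inserts, so that I can start the screws. Finish while still holding it there: do not set it down or let go, and leave everything else on the bench where it is.

Things in the scene. Friction and masses are not known exactly. Their poses are not given: they have to be found in the camera images.
- jig: clamping jig, fixed to the bench: plywood base 260 (x) x 400 (y) x 18 thick with two wooden fences forming a right-angled vee that opens to its -y, and an aluminium track along its y axis (x = 0) for the sliding stop. Origin: centre of the base's underside, on the bench; z up. It stands turned differently each time.
- vee_seat (a point): point on the base's top face, 70 mm along the jig's +y from its middle: where the blank's centre is when it is fully home in the vee. Axes as the jig's.
- blank: loose round wooden blank, 180 across, 45 thick, about 0.8 kg, lying on the jig's base (top face 63 above the bench) 2 to 8 mm short of fully home in the vee, turned any way. Origin: centre of its underside; z up. Four brass threaded inserts (17 across, 8 bore) in its top face, at 38 mm radius on its +x, +y, -x, -y axes.
- insert0 (a point): top centre of the threaded insert on the blank's +x axis
- insert1 (a point): top centre of the insert on the blank's +y axis
- insert2 (a point): top centre of the insert on the blank's -x axis
- insert3 (a point): top centre of the insert on the blank's -y axis
- stop_face (a point): middle of the cork face of the sliding stop, the face towards the blank, 40 above the bench; axes as the jig's. The stop is a wooden block 70 (x) x 60 (y) x 39 high whose top is 58 above the bench; the knob's axis stands 30 mm behind this face. It touches the blank when it is 90 mm from the blank's centre.
- stop_block (a joint): travel of the stop along the jig's +y, towards the blank, m: 0 is right back, about 0.065 touches a blank that is fully home; slides with about 2 N (plus 4 to 9 N for pushing the blank along) while the knob is loose, and is held fast when the knob is locked
- knob_grip (a point): on the axis of the black clamp knob, at a good height to grip it (91 above the bench). The knob is an upright-sided bar 64 long x 13 thick x 32 high, from 68 to 100 above the bench, on top of the stop, and slides with it; this point's x axis runs along the bar, y across its thickness, z up (turns with the knob).
- clamp_knob (a joint): turn of the clamp knob, rad, clockwise seen from above: starts loose at 0 to 0.3, begins to bite near 0.9, locked against its end stop at 1.4; needs about 0.2 N m
- faceplate: larger steel faceplate, loose, about 0.65 kg: round flange 100 across, 7 thick, and on it a hexagonal hub, 46 across flats, its top 37 above the underside. Origin: centre of the flange's underside; z up. Four 11 mm holes at 38 radius on its +x, +y, -x, -y axes; hub flats face 30, 90, 150... degrees from its +x, counter-clockwise from above. May have swapped places with the small one.
- hole0 (a point): centre, at the underside, of the hole on the faceplate's +x axis
- hole1 (a point): same, on its +y axis
- hole2 (a point): same, on its -x axis
- hole3 (a point): same, on its -y axis
- small_faceplate: the smaller faceplate, not wanted: steel flange 77 across with three small holes, hexagonal hub; loose on the bench
- jaw_chuck: four-jaw lathe chuck, 96 across, 62 high, on its back; bystander
- live_centre: steel tail centre standing point up, 34 across, 58 high; bystander
- tape_measure: grey tape-measure case 66 x 36 x 64 high; bystander
- turned_bowl: small turned wooden bowl, 130 across, 50 high; bystander
- chuck_key: T-shaped chuck key lying flat, 90 x 105 x 10; bystander
- screw_tin: open tin of screws 80 x 60 x 25 high; bystander
Things that resemble listed ones, but are neither listed nor needed, are in the scene too. Leave any orange look-alike of the blank alone.

How it is judged:
By the outcome, as a careful person would: the job done as asked, in the order asked, and still so for the second after the job is handed in, while the arm keeps its last pose, push and grip.
It also fails if it takes over 51 s, if anything falls off the work surface, if the arm or the gripper's body presses on something with over 40 N, if the wrist force passes 120 N, or if a joint passes its speed limit or range.

## Working session

There is one attempt and no reset: what is moved stays moved. The work goes in short steps, Python scripts to look and compute and a tool call to move; the robot and the scene stay as the last step left them, time stands still between calls to the robot, and variables do not carry over. Pictures are saved under pics/ and viewed, at most 10 in all, crops included, and the job is handed in when it is done.

Besides the shell and the picture viewer there is one more tool, called after ">>>" as name(argument=value, ...) on one line, values as JSON. jog_arm: Moves the arm, as the interface text tells. Its arguments: {"type":"object","properties":{"moves":{"type":"array","items":{"type":"array"}}},"required":["moves"]}

```bash
mkdir -p pics; ls; cat > h.py <<'E'
import numpy as np, cv2
from station import arm
def cal(c):
    k=arm.get_calibration(c); return k,np.array(k["R"]),np.array(k["t"]).ravel()
def pt(c,u,v,d):
    k,R,t=cal(c); return R.T@(np.array([(u-k["cx"])/k["fx"]*d,(v-k["cy"])/k["fy"]*d,d])-t)
def cloud(c,d):
    k,R,t=cal(c); v,u=np.mgrid[0:d.shape[0],0:d.shape[1]]
    P=np.stack([(u-k["cx"])/k["fx"]*d,(v-k["cy"])/k["fy"]*d,d],-1)-t
    return P@R
def onplane(c,u,v,z):
    k,R,t=cal(c); r=R.T@np.array([(u-k["cx"])/k["fx"],(v-k["cy"])/k["fy"],1]); o=-R.T@t
    return o+r*(z-o[2])/r[2]
def proj(c,X):
    k,R,t=cal(c); p=R@np.array(X)+t; return k["fx"]*p[0]/p[2]+k["cx"],k["fy"]*p[1]/p[2]+k["cy"]
E
python3 - <<'E'
from h import *
np.set_printoptions(precision=1,suppress=True)
print(arm.observe())
for c in("scene","top"):
    p,d=arm.capture(c); cv2.imwrite(f"pics/{c}0.png",p[:,:,::-1]); np.save(f"{c}0.npy",d)
    k,R,t=cal(c); print(c,k["fx"],-R.T@t,R)
    for n in("jig","blank","insert0","stop_block","clamp_knob","faceplate","small_faceplate"):
        for o in arm.outline_of(c,n)[:4]:
            u,v=o["location"]; m=o["pixels"]; dd=np.median(d[m&(d>0)]) if (m&(d>0)).any() else 0
            print(n,round(o["score"],2),o["location"],m.sum(),pt(c,u,v,dd))
E
```

```text
pics
{'clock': 0.0, 'qpos': array([ 1.2,  0.3,  1.6, -0. ,  1.3, -0. ]), 'qd': array([-0.,  0.,  0., -0.,  0., -0.]), 'joint_torque': array([  0. , -51.5, -36.7,   0. ,   0. ,  -0. ]), 'position': array([246.1, 627.6, 191.9]), 'tool_rot': array([-0.6, -3.1,  0. ]), 'ft_force': array([-0.3, -0.2,  0.2]), 'ft_torque': array([-0., -0.,  0.]), 'grip_force': 0.0, 'opening': 85.3136321942418}
scene 455.73158107382915 [1246.4  360.9  915.7] [[-0.5  0.9  0. ]
 [ 0.6  0.4 -0.7]
 [-0.6 -0.3 -0.7]]
jig 0.95 [304.1, 265.0] 9969 [654.2 114.8  18.1]
blank 0.75 [351.0, 257.0] 4340 [609.8 211.5  62.8]
blank 0.59 [369.0, 186.2] 3129 [350.2 157.4  43.6]
blank 0.4 [302.6, 262.2] 10042 [651.9 109.3  23. ]
insert0 0.79 [367.9, 188.2] 3041 [355.7 156.9  40.5]
insert0 0.62 [346.5, 258.9] 4377 [617.7 203.9  59.7]
stop_block 0.59 [295.9, 236.2] 876 [614.8  70.1  57.9]
clamp_knob 0.79 [298.0, 226.5] 237 [607.8  70.7  87.3]
faceplate 0.64 [182.8, 196.8] 840 [ 618.2 -272.3   20.8]
small_faceplate 0.9 [220.6, 160.8] 419 [ 445.3 -266.5   20.2]
small_faceplate 0.19 [301.7, 261.0] 10290 [651.  106.3  24.7]
top 526.2430205450167 [ 334.3   -2.6 1696.1] [[-0.  -1.  -0. ]
 [-1.   0.  -0.1]
 [ 0.1  0.  -1. ]]
jig 0.57 [265.7, 201.7] 7502 [590.3  78.4  22.1]
jig 0.47 [270.0, 195.4] 100 [598.2  61.6  98.5]
blank 0.9 [224.1, 198.6] 2630 [594.1 207.3  63.5]
blank 0.75 [240.7, 283.1] 2662 [330.8 153.8  45.7]
insert0 0.84 [224.0, 199.6] 2662 [591.  207.7  63. ]
insert0 0.57 [237.3, 283.7] 2707 [329.  164.4  45.4]
stop_block 0.65 [269.5, 194.6] 445 [606.9  64.6  61.4]
faceplate 0.79 [369.0, 200.3] 642 [ 596.3 -255.7    8.3]
small_faceplate 0.97 [372.4, 250.0] 336 [ 435.4 -262.9    9.5]
```

```bash
python3 - <<'E'
import cv2
s=cv2.imread("pics/scene0.png");t=cv2.imread("pics/top0.png")
cv2.imwrite("pics/s1.png",cv2.resize(s[130:400,130:490],(800,600)))
cv2.imwrite("pics/t1.png",cv2.resize(t[120:340,160:430],(736,600),interpolation=cv2.INTER_CUBIC))
E
```

```text
(no output)
```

View pics/s1.png

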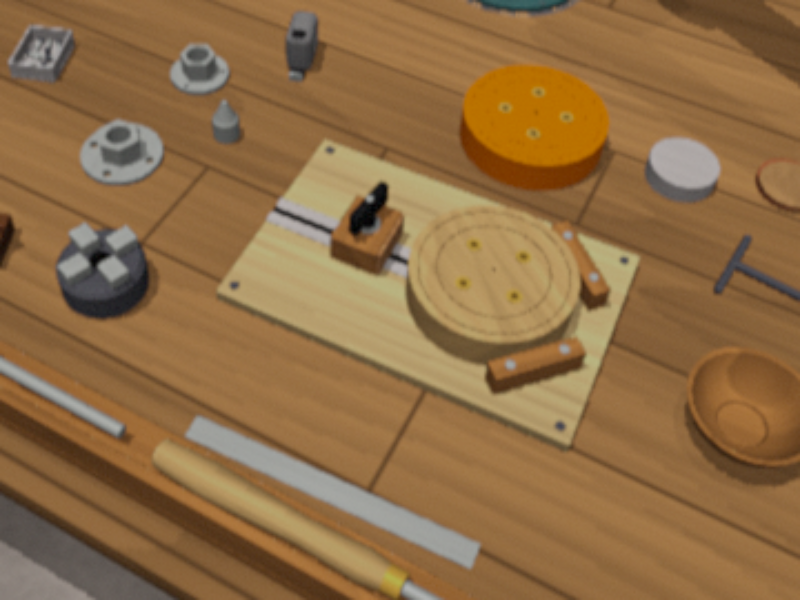

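View pics/t1.png

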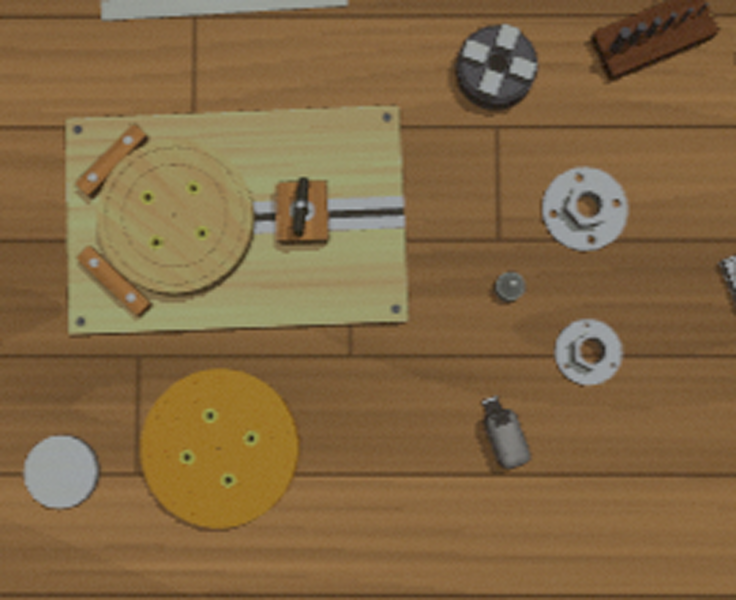

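The wooden blank sits in the jig (top px ~224,199), with the stop and knob to its right (270,196). The four-hole plate is at (374,196), the small plate at (376,249), and the orange look-alike at (240,283). Next I measure them accurately.

```bash
cat >> h.py <<'E'
def tri(uvs):
    A=np.zeros((3,3));b=np.zeros(3);rs=[]
    for c,(u,v) in uvs.items():
        k,R,t=cal(c); r=R.T@np.array([(u-k["cx"])/k["fx"],(v-k["cy"])/k["fy"],1]);r/=np.linalg.norm(r);o=-R.T@t
        M=np.eye(3)-np.outer(r,r);A+=M;b+=M@o;rs.append((o,r,M))
    X=np.linalg.solve(A,b); return X,max(np.linalg.norm(M@(X-o)) for o,r,M in rs)
def rectify(c,img,x0,y0,z,size,s):
    "view of the plane z, s px/mm, columns = +x, rows = -y"
    n=int(size*s); q=np.float32([[0,0],[n,0],[n,n],[0,n]])
    w=[(x0-size/2,y0+size/2),(x0+size/2,y0+size/2),(x0+size/2,y0-size/2),(x0-size/2,y0-size/2)]
    src=np.float32([proj(c,(a,b,z)) for a,b in w])
    return cv2.warpPerspective(img,cv2.getPerspectiveTransform(src,q),(n,n),flags=cv2.INTER_CUBIC)
E
python3 - <<'E'
from h import *
np.set_printoptions(precision=1,suppress=True)
st=arm.observe(); print(np.round(st["tool_rot"],3),arm.pinch_z)
im={c:cv2.imread(f"pics/{c}0.png") for c in("scene","top")}; D={c:np.load(f"{c}0.npy") for c in im}
for c in im:
    P=cloud(c,D[c]); g=cv2.cvtColor(im[c],cv2.COLOR_BGR2GRAY)
    x,y,z=P[...,0],P[...,1],P[...,2]
    b=(abs(x-600)<160)&(abs(y-140)<230)&(z>10)&(z<27)
    q=P[b][:,:2].astype(np.float32); r=cv2.minAreaRect(q); print(c,"jig",r,np.median(z[b]))
    s=(abs(x-605)<60)&(abs(y-70)<60)&(z>52)&(z<64); q=P[s][:,:2].astype(np.float32);print("stoptop",cv2.minAreaRect(q),np.median(z[s]),s.sum())
    s=(abs(x-605)<60)&(abs(y-70)<60)&(z>75); q=P[s][:,:2].astype(np.float32);print("knob",cv2.minAreaRect(q),np.percentile(z[s],[5,50,95]),s.sum())
    s=(abs(x-600)<120)&(abs(y-210)<120)&(z>56)&(z<70)&(y>112);q=P[s][:,:2].astype(np.float32);print("blank",cv2.minEnclosingCircle(q),np.median(z[s]),np.mean(q,0))
    s=(abs(x-600)<70)&(abs(y+260)<70)&(z>3.5)&(z<14);q=P[s][:,:2].astype(np.float32);print("flange",cv2.minEnclosingCircle(q),np.median(z[s]),s.sum())
    s=(abs(x-600)<70)&(abs(y+260)<70)&(z>30);q=P[s][:,:2].astype(np.float32);print("hub",cv2.minEnclosingCircle(q),np.median(z[s]),s.sum())
row=[np.hstack([rectify(c,im[c],600,205,63,100,4),rectify(c,im[c],606,-256,7,100,4)]) for c in im]
cv2.imwrite("pics/rect.png",cv2.resize(np.vstack(row),(600,600)))
E
```

```text
[0.6 3.1 0. ] 18.700000000000003
scene jig ((597.1771240234375, 140.31954956054688), (265.5305480957031, 400.59881591796875), 2.339181900024414) 18.35764760160893
stoptop ((594.6762084960938, 80.24110412597656), (85.77275848388672, 100.3631591796875), 0.8391745686531067) 58.3442025242321 487
knob ((602.4561767578125, 61.585487365722656), (13.521456718444824, 63.84014892578125), 83.2839126586914) [ 77.9  96.6 102.2] 207
blank ((594.447509765625, 206.47584533691406), 92.31434631347656) 63.324873344081354 [600.2 209.1]
flange ((596.48193359375, -254.91685485839844), 91.24146270751953) 7.281607993342105 524
hub ((581.6176147460938, -238.28623962402344), 70.39968872070312) 36.01068947467667 162
top jig ((603.4434814453125, 138.48281860351562), (453.56585693359375, 314.2500915527344), 88.6467514038086) 18.59695194116643
stoptop ((595.780029296875, 82.02476501464844), (79.00157928466797, 95.56951141357422), 0.9809147119522095) 58.5062925512442 328
knob ((599.5335693359375, 63.233909606933594), (13.687522888183594, 63.92616271972656), 81.63629913330078) [ 83.8  99.1 105.8] 97
blank ((591.7462158203125, 226.6013641357422), 106.99032592773438) 63.38200585874643 [593.6 210.6]
flange ((604.7837524414062, -259.560791015625), 93.69783782958984) 6.792511242538708 682
hub ((610.7999267578125, -271.15716552734375), 26.46297836303711) 37.830270179583565 114
```

View pics/rect.png

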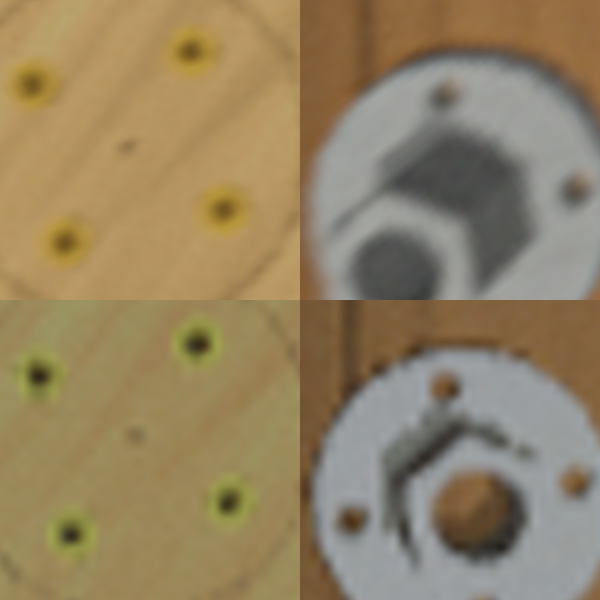

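Inserts: centre (593.7, 207.4), axes at 56.5° mod 90, radius 38 ✓. Plate: centre (610, -274), holes at -9°/81°. A hub vertex lies at 81°, so the flats face -9°, 51° and 111°. The knob axis is at about (601, 62.5), with the bar at -7.5° and the jig yaw at about +2.2°. All the heights match the text, so I go for the knob.

```bash
cat > go.py <<'E'
import sys; from h import *
from scipy.spatial.transform import Rotation as Ro
# go.py x y z psi(deg, dir of tool y): turn first (units), then shift in turned tool axes (units)
x,y,z,psi=map(float,sys.argv[1:5]); s=arm.observe(); R=Ro.from_rotvec(s["tool_rot"])
a=np.radians(psi); Y=np.array([np.cos(a),np.sin(a),0]); Z=np.array([0,0,-1.]); T=Ro.from_matrix(np.stack([np.cross(Y,Z),Y,Z],1))
np.set_printoptions(precision=3,suppress=True)
yd=R.apply([0,1,0]); print("t",s["clock"],"pos",s["position"],"psi",np.degrees(np.arctan2(yd[1],yd[0])),"F",s["ft_force"],"q6",s["qpos"][5])
print("turn",(R.inv()*T).as_rotvec()/.15,"shift",T.inv().apply(np.array([x,y,z])-s["position"])/25)
E
python3 go.py 601 62.5 140 82.5
```

```text
t 0.8 pos [246.497 628.431 193.225] psi 68.58279263664565 F [-0.988 -1.368  0.376] q6 -0.0369025219527251
turn [ 0.001  0.    -1.619] shift [-17.014 -20.593   2.129]
```

>>> jog_arm(moves=[[[0,0,0],[0,0,-0.81],1],[[0,0,0],[0,0,-0.81],1],[[-0.7,-0.85,0.05],[0,0,0],1],[[-0.7,-0.85,0.05],[0,0,0],1],[[-0.7,-0.85,0.05],[0,0,0],1],[[-0.7,-0.85,0.05],[0,0,0],1],[[-0.7,-0.85,0.05],[0,0,0],1],[[-0.7,-0.85,0.05],[0,0,0],1],[[-0.7,-0.85,0.05],[0,0,0],1],[[-0.7,-0.85,0.05],[0,0,0],1]])

```text
clock: 1.8
position: [363.6, 440.6, 183.3]
tool_rot: [0.205, 3.135, 0.0]
ft_force: [-0.5, 0.0, -0.3]
opening: 85.2
grip_force: 0.0
```

>>> jog_arm(moves=[[[-0.7,-0.85,0.05],[0,0,0],1],[[-0.7,-0.85,0.05],[0,0,0],1],[[-0.7,-0.85,0.05],[0,0,0],1],[[-0.7,-0.85,0.05],[0,0,0],1],[[-0.7,-0.85,0.05],[0,0,0],1],[[-0.7,-0.85,0.05],[0,0,0],1],[[-0.7,-0.85,0.05],[0,0,0],1],[[-0.7,-0.85,0.05],[0,0,0],1],[[-0.7,-0.85,0.05],[0,0,0],1],[[-0.7,-0.85,0.05],[0,0,0],1]])

```text
clock: 2.8
position: [509.5, 207.1, 170.9]
tool_rot: [0.205, 3.134, 0.0]
ft_force: [0.4, -0.0, 0.1]
opening: 85.5
grip_force: 0.0
```

>>> jog_arm(moves=[[[-0.7,-0.85,0.05],[0,0,0],1],[[-0.7,-0.85,0.05],[0,0,0],1],[[-0.7,-0.85,0.05],[0,0,0],1],[[-0.7,-0.85,0.05],[0,0,0],1],[[-0.7,-0.85,0.05],[0,0,0],1],[[0,0,0],[0,0,0],1]])

```text
clock: 3.4
position: [583.3, 88.6, 164.4]
tool_rot: [0.21, 3.134, -0.002]
ft_force: [0.9, 0.6, -0.7]
opening: 85.4
grip_force: 0.0
```

```bash
python3 go.py 601 62.5 72 82.5
```

```text
t 3.4 pos [583.336  88.605 164.421] psi 82.33736912838818 F [ 0.923  0.595 -0.749] q6 -1.327283762325582
turn [-0.006  0.007 -0.019] shift [-0.837 -0.943  3.697]
```

>>> jog_arm(moves=[[[-0.84,-0.94,0],[0,0,0],1],[[0,0,0.7],[0,0,0],1],[[0,0,0.7],[0,0,0],1],[[0,0,0.6],[0,0,0],1],[[0,0,0.6],[0,0,0],1],[[0,0,0.6],[0,0,0],1],[[0,0,0.5],[0,0,0],1],[[0,0,0],[0,0,0],1]])

```text
clock: 4.2
position: [597.5, 65.4, 69.3]
tool_rot: [-0.205, -3.131, 0.001]
ft_force: [0.3, -0.2, -0.6]
opening: 85.5
grip_force: 0.0
```

```bash
python3 go.py 601 62.5 72 82.5; python3 - <<'E'
from h import *
p,d=arm.capture("scene"); cv2.imwrite("pics/k.png",cv2.resize(p[150:300,220:420,::-1],(800,600)))
E
```

```text
t 4.2 pos [597.515  65.38   69.278] psi 82.52468436806247 F [ 0.326 -0.161 -0.554] q6 -1.3728267506886458
turn [-0.006 -0.029  0.003] shift [-0.153 -0.096 -0.109]
```

View pics/k.png

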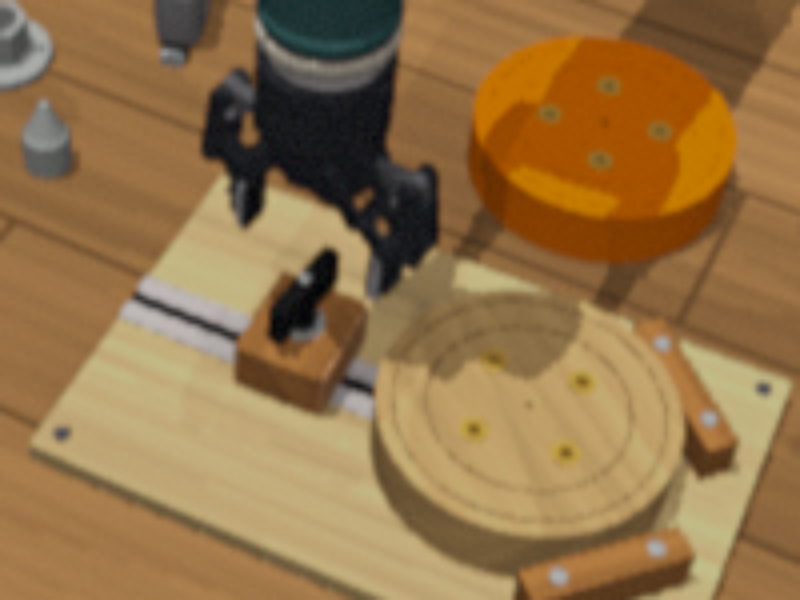

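The picture shows the fingertips at about (240,215) and (384,285), and the knob at (305,295), which looks nearer the camera. I compare this with projections.

```bash
python3 - <<'E'
from h import *
from scipy.spatial.transform import Rotation as Ro
s=arm.observe(); print(s["position"],Ro.from_rotvec(s["tool_rot"]).as_matrix().round(3))
f=lambda X:((np.array(proj("scene",X))-[220,150])*4).round(0)
for X in [(597.5,65.4,82),(603,108,82),(592,23,82),(601,62.5,84),(601,62.5,100),(601,62.5,58)]: print(X,f(X))
p,d=arm.capture("scene"); P=cloud("scene",d)
x,y,z=P[...,0],P[...,1],P[...,2]
m=(abs(x-600)<60)&(abs(y-62)<75)&(z>72)&(z<125)
g=p.mean(-1)
for a in range(205,226,3):
    print(a,[tuple(P[a,b].round(0).astype(int)) for b in range(276,324,4)])
E
```

```text
[598.49301213  65.37555495  70.57992232] [[-0.991  0.13  -0.002]
 [ 0.13   0.991 -0.   ]
 [ 0.002 -0.    -1.   ]]
(597.5, 65.4, 82) [312. 297.]
(603, 108, 82) [371. 330.]
(592, 23, 82) [254. 265.]
(601, 62.5, 84) [305. 297.]
(601, 62.5, 100) [306. 279.]
(601, 62.5, 58) [303. 325.]
205 [(np.int64(518), np.int64(-39), np.int64(20)), (np.int64(603), np.int64(18), np.int64(130)), (np.int64(508), np.int64(-20), np.int64(20)), (np.int64(502), np.int64(-11), np.int64(20)), (np.int64(497), np.int64(-2), np.int64(21)), (np.int64(490), np.int64(7), np.int64(18)), (np.int64(486), np.int64(17), np.int64(19)), (np.int64(481), np.int64(26), np.int64(21)), (np.int64(620), np.int64(97), np.int64(188)), (np.int64(614), np.int64(104), np.int64(186)), (np.int64(597), np.int64(106), np.int64(172)), (np.int64(619), np.int64(124), np.int64(202))]
208 [(np.int64(527), np.int64(-34), np.int64(19)), (np.int64(519), np.int64(-26), np.int64(16)), (np.int64(516), np.int64(-16), np.int64(19)), (np.int64(512), np.int64(-6), np.int64(20)), (np.int64(503), np.int64(1), np.int64(15)), (np.int64(501), np.int64(13), n
[... 2348 characters left out ...]
p.int64(17)), (np.int64(615), np.int64(108), np.int64(139)), (np.int64(613), np.int64(116), np.int64(142)), (np.int64(506), np.int64(86), np.int64(18))]
223 [(np.int64(573), np.int64(-8), np.int64(20)), (np.int64(567), np.int64(0), np.int64(18)), (np.int64(560), np.int64(9), np.int64(16)), (np.int64(586), np.int64(33), np.int64(56)), (np.int64(615), np.int64(58), np.int64(100)), (np.int64(609), np.int64(65), np.int64(98)), (np.int64(591), np.int64(68), np.int64(82)), (np.int64(570), np.int64(69), np.int64(61)), (np.int64(532), np.int64(64), np.int64(19)), (np.int64(619), np.int64(110), np.int64(134)), (np.int64(612), np.int64(117), np.int64(132)), (np.int64(517), np.int64(91), np.int64(19))]
```

```bash
python3 - <<'E'
from h import *
p,d=arm.capture("scene"); P=cloud("scene",d)
print(arm.observe()["clock"],arm.observe()["position"])
for a in range(217,240,2):
    print(a,[tuple(int(v) for v in P[a,b]) for b in range(310,324,2)])
k,R,t=cal("scene");
for c in("scene","top"): print(arm.get_calibration(c)["t"])
p,d=arm.capture("top"); P=cloud("top",d); x,y,z=P[...,0],P[...,1],P[...,2]
for lo in range(70,200,10):
    m=(abs(x-600)<70)&(abs(y-62)<75)&(z>lo)&(z<lo+10); print(lo,m.sum(),P[m].mean(0).round(0) if m.any() else "")
E
```

```text
4.35 [600.06194743  65.39000217  72.3835106 ]
217 [(510, 58, 18), (616, 107, 151), (614, 111, 150), (614, 116, 153), (611, 119, 153), (601, 120, 143), (622, 132, 170)]
219 [(516, 61, 18), (617, 108, 145), (613, 111, 143), (612, 115, 145), (610, 119, 145), (504, 85, 19), (499, 88, 16)]
221 [(522, 65, 18), (615, 107, 136), (614, 112, 138), (614, 117, 141), (608, 119, 136), (509, 87, 18), (506, 92, 18)]
223 [(529, 68, 19), (617, 109, 132), (612, 111, 128), (613, 117, 132), (519, 86, 19), (515, 90, 17), (513, 95, 18)]
225 [(534, 70, 17), (531, 75, 17), (529, 80, 18), (525, 84, 16), (526, 90, 21), (521, 93, 17), (518, 97, 17)]
227 [(570, 86, 56), (538, 78, 18), (537, 83, 20), (532, 87, 17), (531, 92, 19), (529, 96, 19), (525, 100, 18)]
229 [(577, 89, 57), (544, 81, 18), (540, 85, 16), (536, 89, 15), (538, 95, 21), (533, 99, 17), (532, 104, 19)]
231 [(574, 89, 46), (549, 84, 18), (547, 88, 17), (544, 93, 17), (540, 97, 16), (540, 102, 18), (570, 118, 59)]
233 [(573, 89, 37), (556, 87, 19), (553, 91, 18), (552, 97, 20), (548, 100, 18), (581, 118, 63), (580, 122, 65)]
235 [(572, 89, 28), (561, 90, 17), (560, 95, 19), (555, 98, 16), (553, 103, 17), (586, 120, 63), (584, 125, 64)]
237 [(571, 89, 20), (567, 93, 18), (566, 98, 19), (563, 102, 19), (593, 118, 62), (591, 122, 61), (590, 127, 63)]
239 [(574, 91, 16), (571, 95, 15), (572, 100, 19), (604, 118, 65), (596, 120, 58), (599, 126, 64), (595, 130, 63)]
[ 266.01588566 -302.12062517 1536.24999659]
[  17.02871507  559.63185875 1635.533598  ]
70 6 [570. 109.  74.]
80 5 [581.  61.  87.]
90 14 [577.  65.  96.]
100 11 [577.  66. 103.]
110 0 
120 0 
130 3 [596. 114. 136.]
140 1 [597. 116. 148.]
150 0 
160 4 [599. 121. 168.]
170 19 [600.  94. 175.]
180 14 [593.  62. 185.]
190 20 [587.  55. 195.]
```

>>> jog_arm(moves=[[[-0.05,-0.1,0],[0,0,0],0],[[0,0,0],[0,0,0],-0.3],[[0,0,0],[0,0,0],-0.6],[[0,0,0],[0,0,0],-0.6],[[0,0,0],[0,0,0],-0.6]])

```text
clock: 4.9
position: [600.5, 62.6, 72.0]
tool_rot: [0.205, 3.135, 0.0]
ft_force: [0.1, -0.5, 0.4]
opening: 17.4
grip_force: 0.0
```

```bash
python3 go.py 601 62.5 72 82.5; python3 - <<'E'
from h import *
p,d=arm.capture("scene"); P=cloud("scene",d); cv2.imwrite("pics/k2.png",cv2.resize(p[150:300,220:420,::-1],(800,600)))
E
```

```text
t 4.9 pos [600.491  62.63   72.043] psi 82.50283554922906 F [ 0.066 -0.543  0.421] q6 -1.3773041112402642
turn [0.    0.001 0.   ] shift [-0.021 -0.002  0.002]
```

View pics/k2.png

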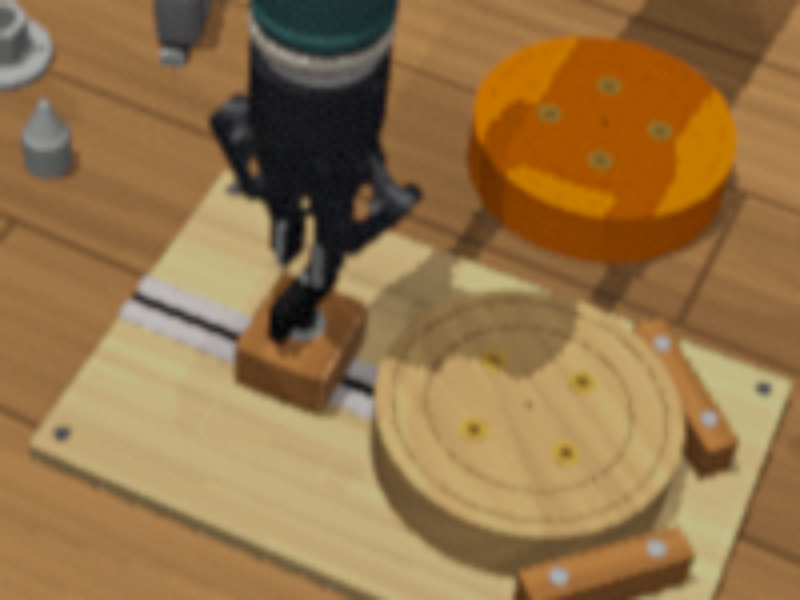

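The fingers now straddle the knob at about (305,290), 17 mm apart. I close on it.

>>> jog_arm(moves=[[[0,0,0],[0,0,0],-1],[[0,0,0],[0,0,0],-1],[[0,0,0],[0,0,0],-1],[[0,0,0],[0,0,0],-1]])

```text
clock: 5.35
position: [600.4, 62.7, 71.9]
tool_rot: [-0.205, -3.135, 0.0]
ft_force: [-0.5, -0.1, 0.1]
opening: 0.2
grip_force: 0.0
```

```bash
python3 go.py 601 62.5 72 82.5
```

```text
t 5.35 pos [600.438  62.674  71.896] psi 82.51009552395159 F [-0.537 -0.091  0.101] q6 -1.3773283491229347
turn [-0.    -0.     0.001] shift [-0.023 -0.004 -0.004]
```

```bash
python3 - <<'E'
from h import *
im={}
s=arm.observe(); print(s["qpos"].round(4))
for c in("scene","top"):
    p,d=arm.capture(c); P=cloud(c,d); im[c]=p; x,y,z=P[...,0],P[...,1],P[...,2]
    for lo in range(85,260,10):
        m=(abs(x-600)<70)&(abs(y-62)<90)&(z>lo)&(z<=lo+10)
        if m.any(): print(c,lo,m.sum(),P[m].min(0).round(0),P[m].max(0).round(0))
cv2.imwrite("pics/k3.png",np.hstack([cv2.resize(im["scene"][185:245,270:330,::-1],(400,400)),cv2.resize(im["top"][165:225,240:300,::-1],(400,400))]))
E
```

```text
[ 0.0627  0.2331  1.8776  0.      1.031  -1.3773]
scene 85 46 [574.  54.  86.] [634.  71.  95.]
scene 95 80 [573.  53.  95.] [633.  70. 104.]
scene 105 6 [607.  58. 111.] [612.  66. 115.]
scene 115 24 [602.  47. 116.] [614.  74. 125.]
scene 125 37 [597.  49. 126.] [615.  76. 135.]
scene 135 29 [602.  49. 135.] [615.  75. 144.]
scene 145 26 [605.  34. 145.] [615.  76. 155.]
scene 155 94 [589.  26. 155.] [619.  92. 165.]
scene 165 97 [590.  18. 165.] [619. 102. 175.]
scene 175 100 [595.   9. 175.] [622. 109. 185.]
scene 185 106 [594.  -0. 185.] [622. 118. 195.]
scene 195 193 [581.  -1. 195.] [623. 124. 205.]
scene 205 143 [590.   7. 205.] [624. 121. 215.]
scene 215 86 [599.  19. 215.] [624. 105. 225.]
scene 225 34 [600.  85. 225.] [618. 101. 234.]
scene 235 59 [590.  35. 235.] [639.  99. 245.]
scene 245 119 [593.  34. 245.] [640.  99. 255.]
scene 255 123 [597.  33. 255.] [641.  99. 265.]
top 85 6 [569.  59.  91.] [588.  71.  94.]
top 95 20 [568.  61.  97.] [584.  71. 105.]
top 105 1 [586.  61. 106.] [586.  61. 106.]
top 155 1 [586.  32. 163.] [586.  32. 163.]
top 165 7 [584.  26. 165.] [596. 108. 175.]
top 175 8 [585.  29. 175.] [595. 111. 185.]
top 185 9 [584.  26. 185.] [602. 119. 193.]
top 195 16 [594.   3. 196.] [604. 118. 204.]
top 205 5 [596. 118. 205.] [602. 123. 211.]
top 215 2 [585.  28. 219.] [590.  31. 223.]
top 225 4 [585.  28. 226.] [599. 105. 235.]
top 235 5 [564.  28. 240.] [593.  78. 245.]
top 245 12 [564.  28. 246.] [594.  86. 255.]
top 255 19 [563.  27. 256.] [595.  94. 265.]
```

View pics/k3.png

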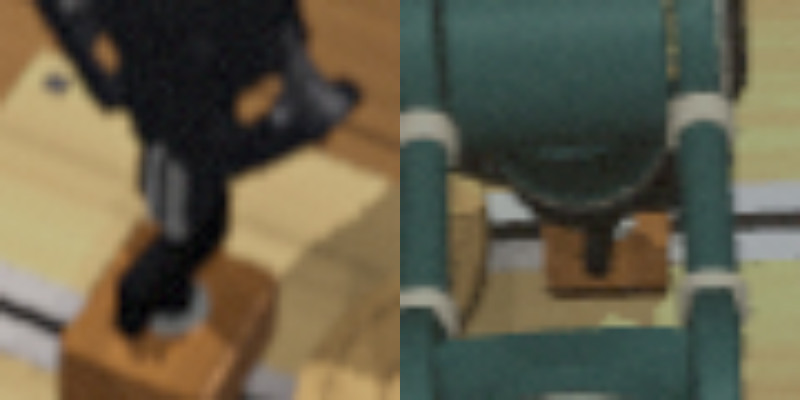

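The shut tips are seen at z≈112 while the state reports 72. The reported TCP is therefore about 40 mm below the real fingertips, and x and y agree. I open, go down 40 mm more and grip.

>>> jog_arm(moves=[[[0,0,0],[0,0,0],1],[[0,0,0],[0,0,0],1],[[0,0,0],[0,0,0],1],[[0,0,0],[0,0,0],1],[[0,0,0],[0,0,0],1],[[0,0,0.4],[0,0,0],1],[[0,0,0.4],[0,0,0],1],[[0,0,0.4],[0,0,0],1],[[0,0,0.35],[0,0,0],1],[[0,0,0],[0,0,0],0.2]])

```text
clock: 6.45
position: [598.5, 62.5, 30.7]
tool_rot: [-0.205, -3.131, 0.001]
ft_force: [0.7, -0.3, 0.3]
opening: 73.5
grip_force: 0.0
```

>>> jog_arm(moves=[[[0,0,0],[0,0,0],-0.4],[[0,0,0],[0,0,0],-0.7],[[0,0,0],[0,0,0],-1],[[0,0,0],[0,0,0],-1],[[0,0,0],[0,0,0],-1],[[0,0,0],[0,0,0],-1]])

```text
clock: 7.05
position: [600.9, 62.6, 33.9]
tool_rot: [0.205, 3.134, -0.0]
ft_force: [-1.6, -1.2, 3.3]
opening: 12.0
grip_force: 60.1
```

```bash
python3 go.py 601 62.5 32 82.5
```

```text
t 7.05 pos [600.881  62.572  33.933] psi 82.51121322383904 F [-1.619 -1.196  3.32 ] q6 -1.3773786596773574
turn [0.    0.006 0.001] shift [-0.005 -0.002  0.077]
```

Gripped: 12 mm opening, 60 N. The stop needs to slide about 28 mm along 92.2° (0.169x + 0.986y in tool axes).

>>> jog_arm(moves=[[[0.04,0.24,0],[0,0,0],-1],[[0.04,0.24,0],[0,0,0],-1],[[0.04,0.24,0],[0,0,0],-1],[[0.04,0.2,0],[0,0,0],-1],[[0,0,0],[0,0,0],-1],[[0,0,0],[0,0,0],-1]])

```text
clock: 7.65
position: [599.9, 87.0, 33.9]
tool_rot: [0.205, 3.134, 0.002]
ft_force: [-1.9, 1.3, 4.8]
opening: 12.4
grip_force: 60.5
```

>>> jog_arm(moves=[[[0.007,0.04,0],[0,0,0],-1],[[0.007,0.04,0],[0,0,0],-1],[[0,0,0],[0,0,0],-1]])

```text
clock: 7.95
position: [599.9, 88.0, 33.9]
tool_rot: [0.205, 3.134, -0.001]
ft_force: [-1.1, -1.7, 5.9]
opening: 12.1
grip_force: 60.5
```

>>> jog_arm(moves=[[[0.007,0.04,0],[0,0,0],-1],[[0.007,0.04,0],[0,0,0],-1],[[0,0,0],[0,0,0],-1]])

```text
clock: 8.25
position: [599.9, 88.4, 33.9]
tool_rot: [0.204, 3.134, -0.005]
ft_force: [-1.5, -7.3, 5.9]
opening: 12.0
grip_force: 60.5
```

>>> jog_arm(moves=[[[0.007,0.04,0],[0,0,0],-1],[[0.007,0.04,0],[0,0,0],-1],[[0,0,0],[0,0,0],-1]])

```text
clock: 8.55
position: [599.8, 90.3, 33.9]
tool_rot: [0.204, 3.134, -0.005]
ft_force: [-2.2, -7.4, 5.0]
opening: 11.9
grip_force: 60.6
```

>>> jog_arm(moves=[[[0.007,0.04,0],[0,0,0],-1],[[0.007,0.04,0],[0,0,0],-1],[[0,0,0],[0,0,0],-1]])

```text
clock: 8.85
position: [599.8, 91.8, 34.0]
tool_rot: [0.204, 3.134, -0.006]
ft_force: [-0.8, -9.2, 6.4]
opening: 12.0
grip_force: 60.6
```

Steady ~8 N: the blank is sliding. I continue until the force climbs.

>>> jog_arm(moves=[[[0.007,0.04,0],[0,0,0],-1],[[0.007,0.04,0],[0,0,0],-1],[[0,0,0],[0,0,0],-1]])

```text
clock: 9.15
position: [599.7, 91.8, 33.9]
tool_rot: [0.203, 3.134, -0.011]
ft_force: [-0.5, -15.1, 6.0]
opening: 11.9
grip_force: 60.8
```

>>> jog_arm(moves=[[[0.007,0.04,0],[0,0,0],-1],[[0,0,0],[0,0,0],-1]])

```text
clock: 9.35
position: [599.7, 91.9, 33.9]
tool_rot: [0.203, 3.134, -0.013]
ft_force: [-0.3, -18.0, 7.1]
opening: 11.9
grip_force: 60.9
```

>>> jog_arm(moves=[[[0.005,0.03,0],[0,0,0],-1],[[0,0,0],[0,0,0],-1]])

```text
clock: 9.55
position: [599.7, 91.9, 33.9]
tool_rot: [0.202, 3.134, -0.014]
ft_force: [-0.3, -20.9, 6.5]
opening: 11.9
grip_force: 60.9
```

Home: the position stalls at y=91.9 while the force rises to 21 N. I turn the knob clockwise (+tool z), with about 1.23 rad to go.

>>> jog_arm(moves=[[[0,0,0],[0,0,0.6],-1],[[0,0,0],[0,0,0.6],-1],[[0,0,0],[0,0,0.6],-1],[[0,0,0],[0,0,0.6],-1],[[0,0,0],[0,0,0.6],-1],[[0,0,0],[0,0,0.6],-1],[[0,0,0],[0,0,0.6],-1],[[0,0,0],[0,0,0.6],-1],[[0,0,0],[0,0,0.6],-1],[[0,0,0],[0,0,0.6],-1]])

```text
clock: 10.55
position: [599.2, 91.0, 34.0]
tool_rot: [1.548, 2.728, -0.015]
ft_force: [-1.9, -22.3, 8.8]
opening: 11.8
grip_force: 61.2
```

>>> jog_arm(moves=[[[0,0,0],[0,0,0.5],-1],[[0,0,0],[0,0,0.5],-1],[[0,0,0],[0,0,0],-1]])

```text
clock: 10.85
position: [599.0, 90.9, 33.9]
tool_rot: [1.746, 2.606, -0.014]
ft_force: [-2.1, -22.6, 9.3]
opening: 12.1
grip_force: 61.1
```

```bash
python3 go.py 600 92 32 12.2;python3 -c "
from h import *
print(arm.observe()['ft_torque'])"
```

```text
t 10.85 pos [599.005  90.923  33.945] psi 22.355524422056295 F [ -2.095 -22.634   9.264] q6 -0.2668394804009511
turn [-0.025  0.066  1.182] shift [0.034 0.048 0.078]
[-3.87100361  0.42974298 -0.06608547]
```

>>> jog_arm(moves=[[[0,0,0],[0,0,0.4],-1],[[0,0,0],[0,0,0.4],-1],[[0,0,0],[0,0,0.2],-1],[[0,0,0],[0,0,0],-1]])

```text
clock: 11.25
position: [598.8, 90.9, 33.9]
tool_rot: [1.934, 2.468, -0.014]
ft_force: [-3.1, -22.7, 10.4]
opening: 12.2
grip_force: 61.1
```

```bash
python3 go.py 600 92 32 12.2;python3 -c "
from h import *
print(arm.observe()['ft_torque'])"
```

```text
t 11.25 pos [598.802  90.859  33.934] psi 13.82363361009011 F [ -3.127 -22.713  10.422] q6 -0.11783752020167247
turn [-0.023  0.068  0.189] shift [0.034 0.056 0.077]
[-3.87437078  0.45690216 -0.06279868]
```

>>> jog_arm(moves=[[[0,0,0],[0,0,0.3],-1],[[0,0,0],[0,0,0.2],-1],[[0,0,0],[0,0,0],-1]])

```text
clock: 11.55
position: [598.7, 90.9, 33.9]
tool_rot: [2.022, 2.396, -0.015]
ft_force: [-3.4, -22.9, 8.9]
opening: 12.2
grip_force: 63.9
```

```bash
python3 go.py 600 92 32 12.2;python3 -c "
from h import *
print(arm.observe()['ft_torque'])"
```

```text
t 11.55 pos [598.741  90.861  33.93 ] psi 9.662156804900514 F [ -3.419 -22.909   8.907] q6 -0.04456174624703957
turn [-0.021  0.072 -0.295] shift [0.034 0.059 0.077]
[-3.75203155  0.53694521  0.73410029]
```

Torque jumped to 0.73 N m: that is the end stop. I give it a small confirming nudge, then ease the push, release and lift.

>>> jog_arm(moves=[[[0,0,0],[0,0,0.2],-1],[[0,0,0],[0,0,0],-1],[[0,0,0],[0,0,0],-1]])

```text
clock: 11.85
position: [598.8, 90.9, 34.0]
tool_rot: [2.055, 2.367, -0.015]
ft_force: [-3.1, -23.4, 9.1]
opening: 12.2
grip_force: 71.8
```

```bash
python3 go.py 600 92 32 9.7;python3 -c "
from h import *
print(arm.observe()['ft_torque'])"
```

```text
t 11.85 pos [598.805  90.87   33.987] psi 8.066036490271223 F [ -3.129 -23.416   9.113] q6 -0.01612502402980845
turn [-0.018  0.076 -0.19 ] shift [0.037 0.055 0.079]
[-3.74909988  0.48794391  1.20340551]
```

Locked: torque 1.2 N m with no further turn. I relax, release, lift, and turn to ψ=51°, gripping the two flats that leave all the holes free.

>>> jog_arm(moves=[[[0,0,0],[0,0,-0.3],-1],[[0,0,0],[0,0,0],0],[[0,0,0],[0,0,0],1],[[0,0,0],[0,0,0],1],[[0,0,0],[0,0,0],1],[[0,0,0],[0,0,0],1],[[0,0,-0.5],[0,0,0],1],[[0,0,-0.8],[0,0,0],1],[[0,0,-0.8],[0,0,0],1],[[0,0,-0.8],[0,0,0],1]])

```text
clock: 12.85
position: [599.2, 98.1, 107.4]
tool_rot: [2.012, 2.412, 0.001]
ft_force: [-0.5, 0.3, -0.0]
opening: 85.2
grip_force: 0.0
```

>>> jog_arm(moves=[[[0,0,-0.8],[0,0,-0.9],1],[[0,0,0],[0,0,-0.9],1],[[0,0,0],[0,0,-0.9],1],[[0,0,0],[0,0,-0.9],1],[[0,0,0],[0,0,-0.9],1],[[0,0,0],[0,0,0],1]])

```text
clock: 13.45
position: [599.3, 98.1, 126.8]
tool_rot: [1.1, 2.942, 0.001]
ft_force: [0.3, 0.3, -0.4]
opening: 84.8
grip_force: 0.0
```

```bash
python3 go.py 610 -274 30 51
```

```text
t 13.45 pos [599.347  98.099 126.764] psi 49.01339984434487 F [ 0.303  0.262 -0.446] q6 -0.7343436094719515
turn [ 0.006  0.005 -0.231] shift [ -9.698 -11.299   3.871]
```

>>> jog_arm(moves=[[[0,0,0],[0,0,-0.23],1],[[-0.64,-0.75,0],[0,0,0],1],[[-0.64,-0.75,0],[0,0,0],1],[[-0.64,-0.75,0],[0,0,0],1],[[-0.64,-0.75,0],[0,0,0],1],[[-0.64,-0.75,0],[0,0,0],1],[[-0.64,-0.75,0],[0,0,0],1],[[-0.64,-0.75,0],[0,0,0],1],[[-0.64,-0.75,0],[0,0,0],1],[[-0.64,-0.75,0],[0,0,0],1]])

```text
clock: 14.45
position: [604.7, -124.9, 126.4]
tool_rot: [1.055, 2.958, 0.0]
ft_force: [0.7, 0.8, -0.0]
opening: 85.3
grip_force: 0.0
```

>>> jog_arm(moves=[[[-0.64,-0.75,0],[0,0,0],1],[[-0.64,-0.75,0],[0,0,0],1],[[-0.64,-0.75,0],[0,0,0],1],[[-0.64,-0.75,0],[0,0,0],1],[[-0.64,-0.75,0],[0,0,0],1],[[-0.64,-0.75,0],[0,0,0],1],[[0,0,0.8],[0,0,0],1],[[0,0,0.8],[0,0,0],1],[[0,0,0.8],[0,0,0],1],[[0,0,0],[0,0,0],1]])

```text
clock: 15.45
position: [605.7, -270.5, 62.5]
tool_rot: [-1.052, -2.954, -0.001]
ft_force: [-0.5, 0.8, -0.4]
opening: 85.2
grip_force: 0.0
```

```bash
python3 go.py 610 -274 -33 51; python3 - <<'E'
from h import *
im={}
for c in("scene","top"):
    p,d=arm.capture(c); im[c]=p[:,:,::-1]; np.save(f"{c}1.npy",d); cv2.imwrite(f"pics/{c}1.png",im[c])
v,u=110,140
cv2.imwrite("pics/g.png",np.hstack([cv2.resize(im["scene"][130:250,130:250],(400,400)),rectify("top",im["top"],594,150,63,260,400/260.)]))
E
```

```text
t 15.45 pos [ 605.718 -270.516   62.484] psi 50.787245290911876 F [-0.543  0.766 -0.403] q6 -1.3440423426414378
turn [-0.009 -0.041 -0.025] shift [-0.221 -0.001  3.819]
```

View pics/g.png

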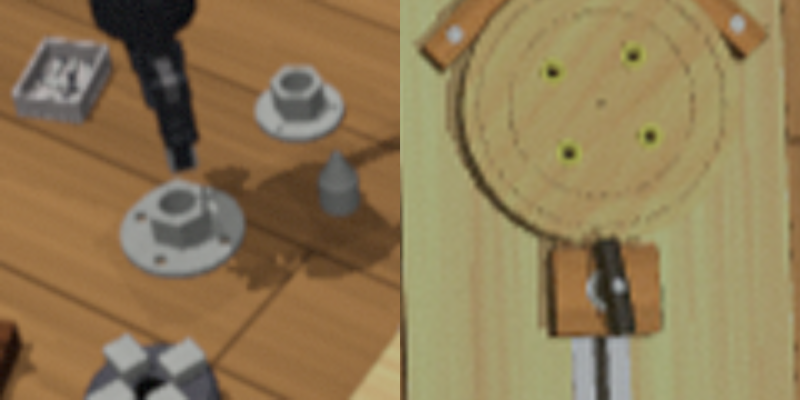

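The blank now touches both fences and the stop, and the knob is turned (right panel). The gripper tip is above the hub (left panel, ~180,165). I descend and grip.

>>> jog_arm(moves=[[[-0.1,-0.05,0.6],[0,0,0],1],[[0,0,0.6],[0,0,0],1],[[0,0,0.6],[0,0,0],1],[[0,0,0.6],[0,0,0],1],[[0,0,0.6],[0,0,0],1],[[0,0,0.4],[0,0,0],1],[[0,0,0.3],[0,0,0],1],[[0,0,0.2],[0,0,0],1],[[0,0,0],[0,0,0],1],[[0,0,0],[0,0,0],1]])

```text
clock: 16.55
position: [609.9, -274.5, -31.4]
tool_rot: [1.049, 2.96, -0.0]
ft_force: [0.3, -0.2, 0.4]
opening: 85.4
grip_force: 0.0
```

```bash
python3 go.py 610 -274 -33 51; cat > ins.py <<'E'
from h import *
from scipy.ndimage import label,center_of_mass
def dots(c,img,x0,y0,z,pred,s=6):
    "dark spots nearest each predicted world xy, refined on the rectified plane"
    r=cv2.GaussianBlur(cv2.cvtColor(rectify(c,img,x0,y0,z,140,s),cv2.COLOR_BGR2GRAY),(0,0),2).astype(float); out=[]
    for X in pred:
        u,v=(X[0]-x0+70)*s,(y0+70-X[1])*s
        for _ in range(5):
            a,b=int(round(v)),int(round(u)); w=r[a-30:a+31,b-30:b+31]; k=np.clip(np.percentile(w,50)-w-8,0,None); yy,xx=np.mgrid[-30:31,-30:31]; k[xx**2+yy**2>900]=0
            if k.sum()>0: u,v=b+(k*xx).sum()/k.sum(),a+(k*yy).sum()/k.sum()
        out.append((x0-70+u/s,y0+70-v/s))
    return np.array(out)
def ring(p):
    c=p.mean(0); a=[np.degrees(np.arctan2(*(q-c)[::-1])) for q in p]; r=np.linalg.norm(p-c,axis=1)
    ph=np.degrees(np.angle(np.mean(np.exp(4j*np.radians(a))))/4)
    return c,ph%90,r
E
python3 - <<'E'
from ins import *
np.set_printoptions(precision=1,suppress=True)
for c,o in(("top",(594.6,213)),("scene",(592.6,210.3))):
    a=np.radians(56.5+90*np.arange(4)); pr=np.array(o)+38*np.stack([np.cos(a),np.sin(a)],1)
    print(c,*ring(dots(c,cv2.imread(f"pics/{c}1.png"),o[0],o[1],63,pr)))
E
```

```text
t 16.55 pos [ 609.889 -274.509  -31.362] psi 50.96322621699321 F [ 0.333 -0.161  0.448] q6 -1.3496509883166334
turn [ 0.001  0.005 -0.004] shift [0.009 0.019 0.066]
top [594.6 212.2] 56.724921218454774 [37.7 37.9 38.  37.8]
scene [592.6 209.8] 56.50690474922915 [38.  38.1 38.2 38. ]
```

>>> jog_arm(moves=[[[0,0,0],[0,0,0],0.4],[[0,0,0],[0,0,0],0.1],[[0,0,0],[0,0,0],-0.2],[[0,0,0],[0,0,0],-0.6],[[0,0,0],[0,0,0],-1],[[0,0,0],[0,0,0],-1],[[0,0,0],[0,0,0],-1],[[0,0,0],[0,0,0],-1]])

```text
clock: 17.35
position: [610.4, -274.3, -30.5]
tool_rot: [1.049, 2.959, 0.001]
ft_force: [-0.8, 1.7, 6.2]
opening: 49.7
grip_force: 62.2
```

```bash
python3 go.py 610 -274 -33 51
```

```text
t 17.35 pos [ 610.433 -274.343  -30.509] psi 50.95705776235809 F [-0.753  1.68   6.167] q6 -1.3497161685082923
turn [ 0.006  0.011 -0.005] shift [ 0.022 -0.     0.1  ]
```

Opening 49.7 instead of 46 suggests the hub is skewed in the grip. I check the hub orientation.

```bash
python3 - <<'E'
from ins import *
p,d=arm.capture("scene"); cv2.imwrite("pics/scene2.png",p[:,:,::-1])
p2,d2=arm.capture("top"); cv2.imwrite("pics/top2.png",p2[:,:,::-1])
s0,t0,s1=[cv2.imread(f"pics/{n}.png") for n in("scene0","top0","scene1")]
f=lambda c,i,z:rectify(c,i,610,-274,z,110,300/110.)
cv2.imwrite("pics/hub.png",np.vstack([np.hstack([f("scene",s0,37),f("top",t0,37)]),np.hstack([f("scene",s0,7),f("scene",p[:,:,::-1],7)])]))
E
```

```text
(no output)
```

View pics/hub.png

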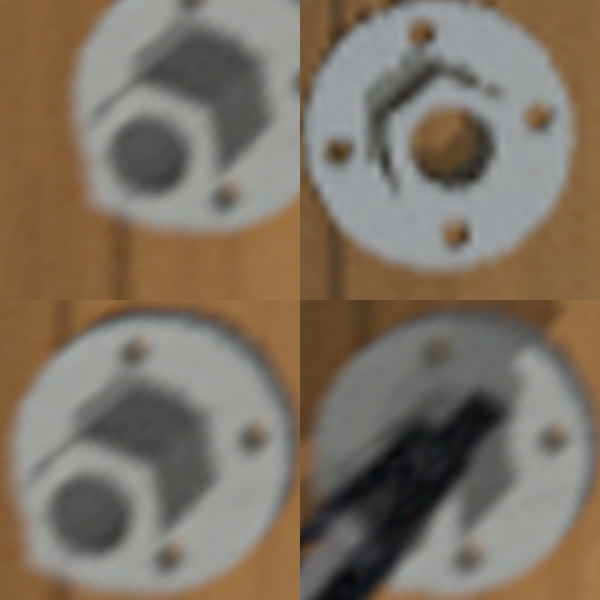

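The holes haven't moved. The hub's edges suggest flats facing about 3–9° (mod 60) rather than on the hole axes. I fit this with depth and the grey edge.

```bash
python3 - <<'E'
from h import *
from scipy.optimize import least_squares
for n in("scene0","scene1"):
    P=cloud("scene",np.load(n+".npy")); z=P[...,2]; m=(np.hypot(P[...,0]-610,P[...,1]+275)<34)&(z>12)&(z<31); q=P[m][:,:2]
    def res(v):
        a=np.radians(v[2]+60*np.arange(6)); N=np.stack([np.cos(a),np.sin(a)],1)
        return np.clip(((q-v[:2])@N.T).max(1)-23,-6,6)
    for loss in("linear","soft_l1"):
        rs=[least_squares(res,[610,-275,f],loss=loss,x_scale=[1,1,5],diff_step=1e-4) for f in range(0,60,6)]
        rs.sort(key=lambda r:r.cost); print(n,len(q),[(r.x.round(1).tolist(),round(r.cost,1)) for r in rs[:3]])
# opposite hole pairs in the start pictures
from ins import *
for c,o in(("top",(610.2,-273)),("scene",(610,-275.5))):
    a=np.radians(-9+90*np.arange(4))
    if c=="scene": a=a[[0,1,3]]
    pr=np.array(o)+38*np.stack([np.cos(a),np.sin(a)],1); print(c,dots(c,cv2.imread(f"pics/{c}0.png"),*o,7,pr).round(1).tolist())
E
```

```text
scene0 145 [([612.1, -273.4, 69.4], np.float64(972.3)), ([612.1, -273.4, 69.4], np.float64(972.3)), ([612.1, -273.4, 69.4], np.float64(972.3))]
scene0 145 [([611.7, -274.3, 10.4], np.float64(312.0)), ([611.7, -274.3, 10.4], np.float64(312.0)), ([611.7, -274.3, 10.4], np.float64(312.0))]
scene1 132 [([612.1, -274.1, 12.3], np.float64(884.9)), ([612.1, -274.1, 12.3], np.float64(884.9)), ([612.1, -274.6, 72.5], np.float64(886.6))]
scene1 132 [([611.6, -275.0, 10.7], np.float64(288.6)), ([611.6, -275.0, 10.6], np.float64(288.6)), ([611.6, -275.0, 10.6], np.float64(288.6))]
top [[649.0, -268.2], [616.1, -235.5], [572.7, -267.1], [604.3, -310.5]]
scene [[647.3, -270.4], [603.4, -239.0], [594.9, -305.6]]
```

I had the sign wrong: the hole axes are at +9° (mod 90), so +x is at 99° and the flats are at 9°, 69° and 129°. That agrees with the fit and the text. I reopen, turn 18° to ψ=69° and regrip.

>>> jog_arm(moves=[[[0,0,0],[0,0,0],1],[[0,0,0],[0,0,0],1],[[0,0,0],[0,0,0],1],[[0,0,0],[0,0,0],1],[[0,0,0],[0,0,-0.7],1],[[0,0,0],[0,0,-0.7],1],[[0,0,0],[0,0,-0.7],1],[[0,0,0.06],[0,0,0],1],[[0,0,0],[0,0,0],0.2],[[0,0,0],[0,0,0],0]])

```text
clock: 18.45
position: [609.2, -274.2, -33.6]
tool_rot: [-0.575, -3.088, -0.0]
ft_force: [-0.2, -0.2, 0.1]
opening: 58.8
grip_force: 0.0
```

>>> jog_arm(moves=[[[0,0,0],[0,0,0],-0.3],[[0,0,0],[0,0,0],-0.7],[[0,0,0],[0,0,0],-1],[[0,0,0],[0,0,0],-1],[[0,0,0],[0,0,0],-1],[[0,0,0],[0,0,0],-1]])

```text
clock: 19.05
position: [609.8, -274.1, -33.1]
tool_rot: [0.573, 3.088, 0.0]
ft_force: [1.4, 2.2, 1.1]
opening: 45.6
grip_force: 65.2
```

```bash
python3 go.py 610 -274 -33 69.1
```

```text
t 19.05 pos [ 609.812 -274.146  -33.1  ] psi 68.99088765675403 F [1.38  2.159 1.083] q6 -1.6644382789264105
turn [ 0.002  0.004 -0.013] shift [-0.005  0.008 -0.004]
```

Opening is 45.6, square on the flats. I lift 130 mm and turn +42.5°.

>>> jog_arm(moves=[[[0,0,-0.2],[0,0,0],-1],[[0,0,-0.4],[0,0,0],-1],[[0,0,-0.6],[0,0,0],-1],[[0,0,-0.7],[0,0,0],-1],[[0,0,-0.7],[0,0,0],-1],[[0,0,-0.7],[0,0,0],-1],[[0,0,-0.7],[0,0,0],-1],[[0,0,-0.6],[0,0,0],-1],[[0,0,-0.4],[0,0,0],-1],[[0,0,-0.2],[0,0,0],-1]])

```text
clock: 20.05
position: [610.2, -274.6, 98.5]
tool_rot: [0.572, 3.087, -0.001]
ft_force: [0.4, -0.1, -6.1]
opening: 45.3
grip_force: 64.4
```

>>> jog_arm(moves=[[[0,0,0],[0,0,0.4],-1],[[0,0,0],[0,0,0.6],-1],[[0,0,0],[0,0,0.7],-1],[[0,0,0],[0,0,0.7],-1],[[0,0,0],[0,0,0.7],-1],[[0,0,0],[0,0,0.7],-1],[[0,0,0],[0,0,0.7],-1],[[0,0,0],[0,0,0.45],-1],[[0,0,0],[0,0,0],-1],[[0,0,0],[0,0,0],-1]])

```text
clock: 21.05
position: [609.0, -274.0, 96.0]
tool_rot: [-1.651, -2.671, 0.0]
ft_force: [-0.2, -0.1, -5.9]
opening: 45.3
grip_force: 64.5
```

```bash
python3 go.py 593.6 211 97 26.6
```

```text
t 21.05 pos [ 608.959 -274.041   96.002] psi 26.56752702187848 F [-0.154 -0.145 -5.945] q6 -0.9238266442212574
turn [-0.005 -0.007 -0.004] shift [17.623  8.138 -0.04 ]
```

>>> jog_arm(moves=[[[0.4,0.18,0],[0,0,0],-1],[[0.76,0.35,0],[0,0,0],-1],[[0.76,0.35,0],[0,0,0],-1],[[0.76,0.35,0],[0,0,0],-1],[[0.76,0.35,0],[0,0,0],-1],[[0.76,0.35,0],[0,0,0],-1],[[0.76,0.35,0],[0,0,0],-1],[[0.76,0.35,0],[0,0,0],-1],[[0.76,0.35,0],[0,0,0],-1],[[0.76,0.35,0],[0,0,0],-1]])

```text
clock: 22.05
position: [602.7, -72.3, 96.9]
tool_rot: [-1.652, -2.672, -0.0]
ft_force: [-0.5, 0.4, -6.2]
opening: 45.2
grip_force: 64.6
```

>>> jog_arm(moves=[[[0.76,0.35,0],[0,0,0],-1],[[0.76,0.35,0],[0,0,0],-1],[[0.76,0.35,0],[0,0,0],-1],[[0.76,0.35,0],[0,0,0],-1],[[0.76,0.35,0],[0,0,0],-1],[[0.76,0.35,0],[0,0,0],-1],[[0.76,0.35,0],[0,0,0],-1],[[0.76,0.35,0],[0,0,0],-1],[[0.76,0.35,0],[0,0,0],-1],[[0.76,0.35,0],[0,0,0],-1]])

```text
clock: 23.05
position: [595.7, 136.5, 96.9]
tool_rot: [-1.652, -2.672, -0.0]
ft_force: [0.6, -0.2, -5.0]
opening: 45.2
grip_force: 64.6
```

>>> jog_arm(moves=[[[0.76,0.35,0],[0,0,0],-1],[[0.76,0.35,0],[0,0,0],-1],[[0.76,0.35,0],[0,0,0],-1],[[0.5,0.24,0],[0,0,0],-1],[[0,0,0],[0,0,0],-1],[[0,0,0],[0,0,0],-1],[[0,0,0],[0,0,0],-1]])

```text
clock: 23.75
position: [594.5, 210.1, 96.6]
tool_rot: [1.654, 2.671, -0.001]
ft_force: [0.1, 0.1, -5.4]
opening: 45.2
grip_force: 64.5
```

```bash
python3 go.py 593.6 211 40 26.6; python3 - <<'E'
from ins import *
im={}
for c in("scene","top"):
    p,d=arm.capture(c); im[c]=p[:,:,::-1]; cv2.imwrite(f"pics/{c}3.png",im[c]); np.save(f"{c}3.npy",d)
    P=cloud(c,d); z=P[...,2]; m=(np.hypot(P[...,0]-594,P[...,1]-211)<55)&(z>120)&(z<150); print(c,m.sum(),np.percentile(z[m],[5,25,50,75,95]).round(1))
cv2.imwrite("pics/hov.png",np.hstack([rectify("scene",im["scene"],594,211,137,130,3),rectify("top",im["top"],594,211,137,130,3)]))
E
```

```text
t 23.75 pos [594.482 210.108  96.618] psi 26.476568934161 F [ 0.078  0.101 -5.36 ] q6 -0.1613263442297757
turn [-0.003  0.003 -0.014] shift [ 0.048 -0.016  2.265]
scene 819 [133.  135.9 137.  138.2 143.8]
top 188 [131.8 135.1 137.8 139.8 143.2]
```

View pics/hov.png

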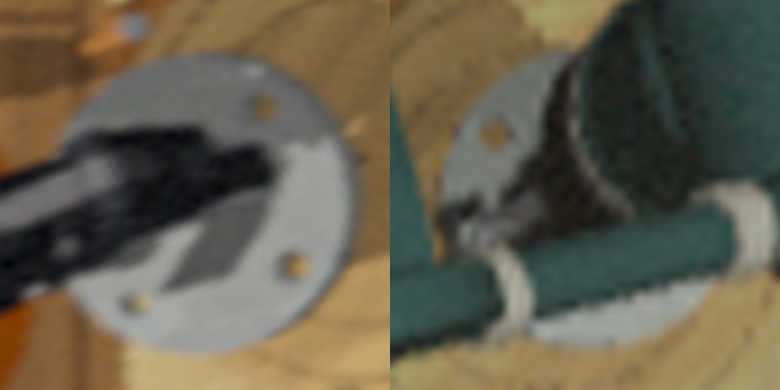

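The plate is level at z≈137 with three holes visible in the scene view ((264,105), (297,265), (140,303)) and one in the top view (495,135). I descend to about 1 cm clear, then fine-align.

>>> jog_arm(moves=[[[0,0,0.3],[0,0,0],-1],[[0,0,0.4],[0,0,0],-1],[[0,0,0.4],[0,0,0],-1],[[0,0,0.4],[0,0,0],-1],[[0,0,0.3],[0,0,0],-1],[[0,0,0.3],[0,0,0],-1],[[0,0,0.15],[0,0,0],-1],[[0,0,0],[0,0,0],-1],[[0,0,0],[0,0,0],-1],[[0,0,0],[0,0,0],-1]])

```text
clock: 24.85
position: [595.4, 210.7, 41.1]
tool_rot: [1.653, 2.67, 0.002]
ft_force: [0.9, -0.2, -5.5]
opening: 45.0
grip_force: 64.5
```

```bash
cat > fin.py <<'E'
from ins import *
import sys
from scipy.optimize import least_squares
np.set_printoptions(precision=2,suppress=True)
n=sys.argv[1]; s=arm.observe(); print(s["clock"],s["position"],s["ft_force"])
def fit(p,ks):
    f=lambda v:(p-(v[:2]+38*np.stack([np.cos(np.radians(v[2]+90*ks)),np.sin(np.radians(v[2]+90*ks))],1))).ravel()
    r=least_squares(f,[594,211,57]); return r.x,abs(r.fun).max()
for c,o,ks,ins in(("scene",(594,209),[0,2,3],(592.6,209.8,56.5)),("top",(595,211),[1],(594.6,212.2,56.7))):
    p,d=arm.capture(c); im=p[:,:,::-1]; cv2.imwrite(f"pics/{c}{n}.png",im); P=cloud(c,d); z=P[...,2]; r=np.hypot(P[...,0]-594,P[...,1]-211)
    m=(r<47)&(r>30)&(z>72)&(z<90); q=P[m]; A=np.c_[q[:,:2]-[594,211],np.ones(len(q))]; co=np.linalg.lstsq(A,q[:,2],rcond=None)[0]
    print(c,"flange z",co[2],"tilt",co[:2],m.sum())
    ks=np.array(ks); a=np.radians(57+90*ks); pr=np.array(o)+38*np.stack([np.cos(a),np.sin(a)],1); h=dots(c,im,*o,float(sys.argv[2]),pr)
    a=np.radians(ins[2]+90*ks); I=np.array(ins[:2])+38*np.stack([np.cos(a),np.sin(a)],1)
    print(h,"minus insert",h-I); 
    if len(ks)>1: print("fit",fit(h,ks),"insert",ins)
    cv2.imwrite(f"pics/fin_{c}{n}.png",rectify(c,im,594,211,80,130,3))
E
python3 fin.py 4 80; python3 go.py 593.6 211 40 26.6
```

```text
24.85 [595.42 210.74  41.13] [ 0.93 -0.24 -5.51]
scene flange z 81.38667652748312 tilt [ 0. -0.] 455
[[612.9  242.13]
 [573.14 174.91]
 [625.41 187.05]] minus insert [[-0.68  0.64]
 [ 1.51 -3.2 ]
 [ 1.13 -1.78]]
fit (array([593.  , 207.95,  58.67]), np.float64(1.7224043916695848)) insert (592.6, 209.8, 56.5)
top flange z 82.47231512586393 tilt [0.03 0.  ] 109
[[562.33 230.86]] minus insert [[-0.51 -2.2 ]]
t 24.95 pos [595.325 210.681  41.103] psi 26.472431717528814 F [ 0.519  0.615 -6.767] q6 -0.1612980704532292
turn [ 0.008  0.001 -0.015] shift [ 0.042 -0.056  0.044]
```

```bash
python3 - <<'E'
from ins import *
a=rectify("scene",cv2.imread("pics/scene4.png"),594,209,81.5,110,5); b=rectify("top",cv2.imread("pics/top4.png"),594,211,81.5,110,250/110.)
b=np.vstack([b,np.zeros((300,250,3),np.uint8)]); cv2.imwrite("pics/fin.png",np.hstack([a,b]))
E
```

```text
(no output)
```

View pics/fin.png

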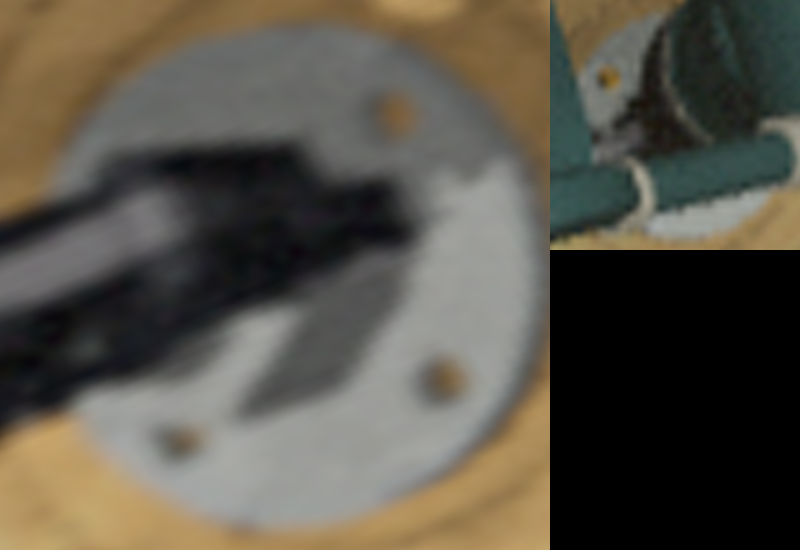

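The holes show at (393,115), (441,378) and (180,441) in the scene tile and (609,77) in the top tile. Compared with the inserts per camera, the plate sits about (+2.4, -0.9) mm off and about 1.5 mm high, with the angle right. I correct that.

>>> jog_arm(moves=[[[0.04,-0.035,0.03],[0,0,0],-1],[[0.035,-0.035,0.03],[0,0,0],-1],[[0,0,0],[0,0,0],-1],[[0,0,0],[0,0,0],-1],[[0,0,0],[0,0,0],-1],[[0,0,0],[0,0,0],-1]])

```text
clock: 25.55
position: [592.5, 211.4, 39.0]
tool_rot: [1.654, 2.671, 0.0]
ft_force: [0.1, 0.4, -6.2]
opening: 45.3
grip_force: 64.5
```

```bash
python3 go.py 593.6 211 40 26.6; python3 - <<'E'
from ins import *
np.set_printoptions(precision=2,suppress=True)
import itertools
# flange-rim fit: shift between rectified views before/after and model rim/holes by template of synthetic plate
from scipy.optimize import minimize
for c,ins in(("scene",(592.6,209.8,56.5)),("top",(594.6,212.2,56.7))):
    p,d=arm.capture(c); im=p[:,:,::-1]; cv2.imwrite(f"pics/{c}5.png",im)
    s=5; g=rectify(c,im,594,211,80.5,150,s).astype(np.float32); hsv=cv2.cvtColor(g/255,cv2.COLOR_BGR2HSV)
    S=cv2.GaussianBlur(hsv[...,1],(0,0),3)   # steel: low saturation, wood: high
    th=np.radians(np.arange(0,360,2))
    def score(v,rr):
        o=[]
        for dr in(-2.5,2.5):
            x=(v[0]-594+75+(rr+dr)*np.cos(th))*s; y=(211+75-v[1]+(rr+dr)*np.sin(th))*s
            o.append(cv2.remap(S,x.astype(np.float32)[None],y.astype(np.float32)[None],cv2.INTER_LINEAR)[0])
        return -np.clip(o[1]-o[0],-.05,.4).sum()
    best=min(((score((x,y),50),x,y) for x in np.arange(588,602,.5) for y in np.arange(204,218,.5)))
    # holes: saturated spots
    def hs(v):
        t=0
        for k in range(4):
            a=np.radians(v[2]+90*k); x=int((v[0]+38*np.cos(a)-594+75)*s); y=int((211+75-v[1]-38*np.sin(a))*s); t+=min(S[y-12:y+13,x-12:x+13].mean(),.4)
        return -t
    print(c,"rim",best,"minus ins",best[1]-ins[0],best[2]-ins[1])
    P=cloud(c,d); z=P[...,2]; r=np.hypot(P[...,0]-594,P[...,1]-211); m=(r<46)&(r>30)&(z>72)&(z<90); print("flange top z",np.median(z[m]))
E
```

```text
t 25.55 pos [592.46  211.413  38.951] psi 26.469484252256475 F [ 0.065  0.409 -6.213] q6 -0.1587961969516577
turn [ 0.     0.    -0.015] shift [-0.035  0.033 -0.042]
scene rim (np.float32(-54.91096), np.float64(596.0), np.float64(210.0)) minus ins 3.3999999999999773 0.19999999999998863
flange top z 79.29603958885106
top rim (np.float32(-26.770958), np.float64(593.0), np.float64(211.0)) minus ins -1.6000000000000227 -1.1999999999999886
flange top z 79.9539966350303
```

```bash
python3 - <<'E'
from ins import *
np.set_printoptions(precision=2,suppress=True)
for c,o,ks,ins in(("scene",(593.2,209.6),[0,2,3],(592.6,209.8,56.5)),("top",(594,212),[1],(594.6,212.2,56.7))):
    s=6; g=cv2.GaussianBlur(rectify(c,cv2.imread(f"pics/{c}5.png"),594,211,79.7,140,s),(0,0),2).astype(float)
    for k in ks:
        a=np.radians(56.5+90*k); e=38*np.array([np.cos(a),np.sin(a)]); u,v=(o[0]+e[0]-594+70)*s,(211+70-o[1]-e[1])*s
        for _ in range(6):
            A,B=int(round(v)),int(round(u)); n=48; w=g[A-n:A+n+1,B-n:B+n+1]; yy,xx=np.mgrid[-n:n+1,-n:n+1]; r=np.hypot(xx,yy)
            bg=np.median(w[(r>40)&(r<48)],0); D=np.clip(np.linalg.norm(w-bg,axis=-1)-18,0,40)*(r<38); u,v=B+(D*xx).sum()/D.sum(),A+(D*yy).sum()/D.sum()
        h=np.array([594-70+u/s,211+70-v/s]); b=np.radians(ins[2]+90*k); print(c,k,h,"minus insert",h-(np.array(ins[:2])+38*np.array([np.cos(b),np.sin(b)])),"area mm2",(D>5).sum()/s/s)
E
```

```text
scene 0 [613.91 241.72] minus insert [0.33 0.23] area mm2 65.02777777777779
scene 2 [571.68 176.28] minus insert [ 0.05 -1.83] area mm2 90.27777777777777
scene 3 [624.41 188.66] minus insert [ 0.12 -0.17] area mm2 109.55555555555556
top 1 [561.7 232.3] minus insert [-1.14 -0.77] area mm2 106.5
```

All holes are within about 1 mm of the inserts, the underside is about 10 mm clear, and the grip is steady. I hand in.

```bash
python3 -c "
from station import arm
print(arm.sign_off())"
```

```text
the job is handed in; nothing more can be done
None
```

Job handed in, verdict not shown: the blank is home in the vee with the stop locked, and the arm is holding the four-hole faceplate level about 1 cm above it. The four measured hole offsets are about 0.2 to 1.8 mm, which is looser than the "within about 1 mm" I quoted before handing in.

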